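# Put the eyepiece away in the hole of its size

### The arm

A 6-joint arm with a two-finger parallel gripper is mounted at the origin on the work surface. World frame = base frame: x ahead of the robot, y to its left, z up, the work surface at z = 0. Lengths are in mm, angles in rad, forces in N, time in s.
With the tool pointing down it reaches from about 350 to 975 mm from the base axis. Payload 7.1 kg.
Tool frame: the origin (TCP) lies between the finger pads; the fingertips stand 8 mm ahead of it and the grasp point (between the pads) lies 11 mm behind it; x points along the fingers, y is the direction in which the jaws open and shut, and the axes are right-handed (so a half turn about x gives the same grasp; the last joint's range is limited). The gripper opens to 88 mm and grips with 3 to 60 N. Pads are 20 mm wide; open, the fingers measure 115 mm over their backs; the gripper's body (75 mm by 178 mm) begins 61 mm behind the grasp point.
Start: joints at [1.249, 0.423, 1.63, -0, 1.089, -0.019], TCP at [186.339, 596.559, 230.675] pointing down, gripper open.
Joint ranges: [-3, 3], [-0.9, 2.11], [0.09, 2.58], [-1.31, 4.45], [0.11, 2.69], [-2.54, 2.54]. Speed limits (rad/s): [2.39, 2.39, 3.01, 3.14, 3.14, 3.14].

### API

Orientations are given as a rotation vector (axis times angle).
In Python, from workcell import ctrl gives the robot as it stands.
- The arm moves only by the tool apply_moves, never from a script. Its argument "increments" is a list of rows, each an object with "gripper": the opening in per cent of the stroke, from 0 (shut) to 100 (fully open); "delta_pos": the shift along the tool's x, y, z in cm, a list of three; "dr": the turn, a rotation vector about the tool's x, y, z in rad, a list of three. In form: [{"gripper": gripper, "delta_pos": [dx, dy, dz], "dr": [ax, ay, az]}, ...]. A call has exactly 5 rows; each row shifts and turns the commanded pose from where the row before left it, along the tool's axes as they then stand; what a row does not reach is not made up. A row lasts 1/12 s, in which the tool goes at most 41.7 mm and 7.16 degrees, less where a joint would pass 70% of its speed; a pose out of reach is approached as far as the arm can. A call with a gripper value outside its range is refused whole. The fingers move at their own pace and stop on an object; the grip force is fixed at half the most. Time passes only in rows, so rows that do not move let the fingers close, or fill a call up. It gives the time, the measured TCP pose, the force and the opening at its end, in the units of the state.
- ctrl.get_obs(): the state, without advancing time (a new reading comes with each control period).
- ctrl.get_image(name): name is "scene" or "side" or "wrist"; returns a dict with "img" (420x560x3 uint8, red, green, blue), "range_z" (420x560 float32, mm along the optical axis (not along the pixel's ray), 0 where there is no reading), "mtx" (3x3 intrinsics, pixels), "rvec" (rotation vector, rad) and "tvec" (3), from world to camera coordinates, as OpenCV has them. Camera axes: x right, y down, z forward; pixel columns grow to the right and rows downward; lengths in mm; the calibration is good to about 2 mm. The wrist camera is an equidistant fisheye: a pixel r from the principal point sees the ray r / f radians off the axis. A picture is of the moment at which its call begins.
- ctrl.close_job(): hands the job in, once; it reports no verdict.
The state is a dict: "t": time; "qpos": joint angles; "qvel": joint speeds; "joint_torque": joint torques, N m; "ee_pos": TCP position; "orientation": TCP orientation; "ft_force": force on the tool from outside, world axes, zero at the start; "moment": the same for the moment, N m; "width": finger opening in mm.
Only numpy, scipy, OpenCV 4.12 (cv2) and the standard library are available. Lean on these libraries where they do the work, as an engineer would, in place of code of your own. Each camera call takes 0.05 s, during which the arm holds its last target. There are 200 camera calls.

### The job

Take the microscope eyepiece that stands in the blue dish and put it, tube down, into the one hole of the graded rack that matches its tube's diameter. Press it steadily down on the cushion until the stop is felt, hold it there firmly but gently for about a second (some 20 N, never more than 30 N), then let go of it so that it stays home and upright. Leave the other two eyepieces, the bottle and the slide box where they are.

Things in the scene. Friction and masses are not known exactly. Their poses are not given: they have to be found in the camera images.
- eyeA_center (a point): Centre of a loose upright eyepiece (green band, ~120 g), on its axis, 45 mm above its bottom and 28 mm below mid-head. 90 mm tall: below, a steel tube 23 mm across, 56 mm long, its bottom edge tapered (2 mm all round, over 4 mm); above, a black head 38 mm across, 34 mm tall, green band and lens on top. z: its axis, up. Which of the three eyepieces stands in the dish varies.
- eyeA: The same eyepiece (green band, 23 mm tube): origin on its axis at the bottom of the tube, z up.
- eyeB_center (a point): Centre of a loose upright eyepiece (yellow band, ~120 g), on its axis, 45 mm above its bottom and 28 mm below mid-head. 90 mm tall: below, a steel tube 26 mm across, 56 mm long, its bottom edge tapered (2 mm all round, over 4 mm); above, a black head 38 mm across, 34 mm tall, yellow band and lens on top. z: its axis, up. Which of the three eyepieces stands in the dish varies.
- eyeB: The same eyepiece (yellow band, 26 mm tube): origin on its axis at the bottom of the tube, z up.
- eyeC_center (a point): Centre of a loose upright eyepiece (red band, ~120 g), on its axis, 45 mm above its bottom and 28 mm below mid-head. 90 mm tall: below, a steel tube 29 mm across, 56 mm long, its bottom edge tapered (2 mm all round, over 4 mm); above, a black head 38 mm across, 34 mm tall, red band and lens on top. z: its axis, up. Which of the three eyepieces stands in the dish varies.
- eyeC: The same eyepiece (red band, 29 mm tube): origin on its axis at the bottom of the tube, z up.
- rack_hole0 (a point): Centre of the mouth, level with the rack's top, of the rack's smallest hole: for 20 mm tubes, bored 21.6 mm; z up. In it an orange cushion, its top 8 to 28 mm down, held by friction: a push of about 5 N slides it down and it stays. After 21 mm it meets a stop of unknown depth, differing per hole; there it gives 1 mm per 16 N, and past 3 mm is rigid.
- rack_hole1 (a point): Centre of the mouth, level with the rack's top, of the rack's second hole: for 23 mm tubes, bored 24.6 mm; z up. In it an orange cushion, its top 8 to 28 mm down, held by friction: a push of about 5 N slides it down and it stays. After 21 mm it meets a stop of unknown depth, differing per hole; there it gives 1 mm per 16 N, and past 3 mm is rigid.
- rack_hole2 (a point): Centre of the mouth, level with the rack's top, of the rack's third (middle) hole: for 26 mm tubes, bored 27.6 mm; z up. In it an orange cushion, its top 8 to 28 mm down, held by friction: a push of about 5 N slides it down and it stays. After 21 mm it meets a stop of unknown depth, differing per hole; there it gives 1 mm per 16 N, and past 3 mm is rigid.
- rack_hole3 (a point): Centre of the mouth, level with the rack's top, of the rack's fourth hole: for 29 mm tubes, bored 30.6 mm; z up. In it an orange cushion, its top 8 to 28 mm down, held by friction: a push of about 5 N slides it down and it stays. After 21 mm it meets a stop of unknown depth, differing per hole; there it gives 1 mm per 16 N, and past 3 mm is rigid.
- rack_hole4 (a point): Centre of the mouth, level with the rack's top, of the rack's largest hole: for 32 mm tubes, bored 33.6 mm; z up. In it an orange cushion, its top 8 to 28 mm down, held by friction: a push of about 5 N slides it down and it stays. After 21 mm it meets a stop of unknown depth, differing per hole; there it gives 1 mm per 16 N, and past 3 mm is rigid.
- rack: Fixed aluminium rack, 64 x 236 mm, 80 mm high; five holes 44 mm apart in a row along its y axis, graded from 20 mm (-y end) to 32 mm (+y end). Origin: centre of its underside. An eyepiece is home when its cushion is against the stop and a steady push of 16 to 24 N moves it no further; its head then stands 7 to 27 mm above the rack's top. Over 30 N harms the optics.
- dish: Fixed round blue dish, 108 mm across, floor 4 mm thick, rim 10 mm high; origin at the centre of its underside. The eyepiece to be put away stands on its floor; the other two stand on a black rubber mat 4 mm thick.
- oil_center (a point): Centre of a small loose amber glass bottle, 36 mm across, 75 mm tall, a bystander.
- slidebox_center (a point): Centre of a loose closed green slide box, 70 x 100 mm, 34 mm high, a bystander.
Things that resemble listed ones, but are neither listed nor needed, are in the scene too. Several things have the shape of the dish; the one meant has the colours described above.

How it is judged:
By the outcome, as a careful person would: the job done as asked, in the order asked, and still so for the second after the job is handed in, with the robot touching nothing.
It also fails if it takes over 54 s, if anything falls off the work surface, if the arm or the gripper's body presses on something with over 40 N, if the wrist force passes 120 N, or if a joint passes its speed limit or range.

## Working session

There is one attempt and no reset: what is moved stays moved. The work goes in short steps, Python scripts to look and compute and a tool call to move; the robot and the scene stay as the last step left them, time stands still between calls to the robot, and variables do not carry over. Pictures are saved under pics/ and viewed, about 8 in all and at most 12, crops included, and the job is handed in when it is done.

Besides the shell and the picture viewer there is one more tool, called after "Call:" in YAML: its name, and indented under it one key for each argument. apply_moves: Moves the arm, as the interface text tells. Its arguments: {"type":"object","properties":{"increments":{"type":"array","items":{"type":"object","properties":{"gripper":{"type":"number"},"delta_pos":{"type":"array","items":{"type":"number"}},"dr":{"type":"array","items":{"type":"number"}}}}}},"required":["increments"]}

```bash
mkdir -p pics
cat > h.py <<'E'
import numpy as np, cv2
from workcell import ctrl
def grab(n):
    d=ctrl.get_image(n); np.savez('%s.npz'%n,**d); return d
def pts(d):
    "world xyz per pixel (pinhole)"
    K=np.array(d['mtx']);R=cv2.Rodrigues(np.array(d['rvec'],float))[0];t=np.array(d['tvec'],float).ravel()
    z=d['range_z'];v,u=np.mgrid[:z.shape[0],:z.shape[1]]
    c=np.stack([(u-K[0,2])/K[0,0]*z,(v-K[1,2])/K[1,1]*z,z],-1)
    return (c-t)@R
E
python3 - <<'E'
from h import *
o=ctrl.get_obs();print({k:np.round(v,3) for k,v in o.items()})
for n in('scene','side'):
    d=grab(n);cv2.imwrite('pics/%s0.png'%n,d['img'][...,::-1])
    print(n,np.round(d['mtx'],1).tolist(),np.ravel(d['rvec']),np.ravel(d['tvec']),(d['range_z']>0).mean())
E
```

```text
{'t': np.float64(0.0), 'qpos': array([ 1.249,  0.424,  1.631, -0.   ,  1.089, -0.019]), 'qvel': array([ 0.001, -0.   , -0.001,  0.001, -0.001, -0.002]), 'joint_torque': array([-1.0000e-03, -5.4463e+01, -2.7366e+01,  6.5000e-02,  2.2000e-02,
       -0.0000e+00]), 'ee_pos': array([186.185, 596.039, 229.908]), 'orientation': array([ 0.236,  1.558, -0.239]), 'ft_force': array([-0.187,  0.078, -0.8  ]), 'moment': array([-0.041, -0.002,  0.018]), 'width': np.float64(87.573)}
scene [[383.2, 0.0, 283.2], [0.0, 383.2, 213.5], [0.0, 0.0, 1.0]] [ 2.49664413  0.74296645 -0.20747352] [-462.37203567 -195.18357657 1190.66349981] 0.9959438775510204
side [[504.9, 0.0, 279.6], [0.0, 504.9, 209.7], [0.0, 0.0, 1.0]] [ 2.27159962 -0.16074258  0.08993408] [-528.57943795  116.74890677 1037.3208736 ] 0.9960374149659864
```

View pics/scene0.png

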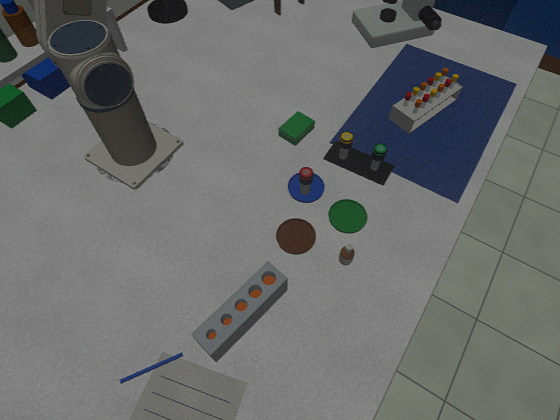

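View pics/side0.png

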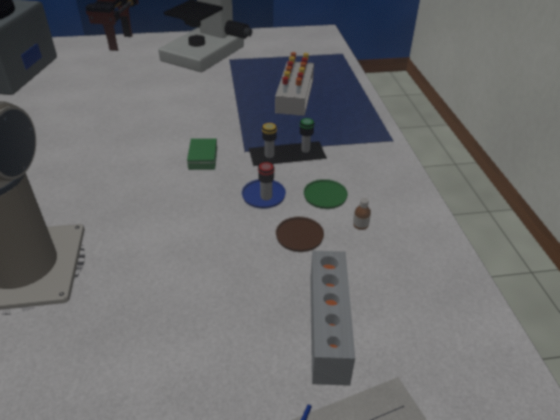

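The red-band eyepiece (eyeC, 29 mm tube) stands in the blue dish: scene (306,180), side (266,180). So hole3 is the target, second from the large end: scene (255,291), side (330,281). Now I'll measure both views.

```bash
cat > m.py <<'E'
from h import *
def project(d,P): return cv2.projectPoints(np.array(P,float).reshape(-1,1,3),d['rvec'],d['tvec'],np.array(d['mtx']),None)[0].reshape(-1,2)
for n,eb,rb in(('scene',(285,155,335,205),(185,255,300,365)),('side',(240,155,292,212),(305,245,360,385))):
    d=dict(np.load(n+'.npz'));W=pts(d);
    cam=-cv2.Rodrigues(d['rvec'])[0].T@d['tvec'].ravel();print(n,'cam',cam.round())
    x0,y0,x1,y1=eb;P=W[y0:y1,x0:x1].reshape(-1,3)
    print('floor z',np.median(P[P[:,2]<20][:,2]))
    q=P[P[:,2]>30]; print('eye n',len(q),'zmax',np.percentile(q[:,2],[50,90,97,100]).round(1))
    from scipy.optimize import least_squares
    h=q[(q[:,2]>64)&(q[:,2]<84)]; t=q[(q[:,2]>25)&(q[:,2]<52)]
    top=q[q[:,2]>np.percentile(q[:,2],97)-3]; print(' top mean',top.mean(0).round(1),len(top))
    for nm,s,r in(('head',h,19),('tube',t,14.5)):
        f=least_squares(lambda c:np.hypot(*(s[:,:2]-c).T)-r,s[:,:2].mean(0)+ (s[:,:2].mean(0)-cam[:2])/np.linalg.norm(s[:,:2].mean(0)-cam[:2])*10,loss='soft_l1')
        print(' ',nm,len(s),f.x.round(1),np.abs(f.fun).mean().round(2))
    x0,y0,x1,y1=rb;P=W[y0:y1,x0:x1].reshape(-1,3)
    T=P[(P[:,2]>74)&(P[:,2]<90)];zt=np.median(T[:,2]);T=T[abs(T[:,2]-zt)<3]
    rect=cv2.minAreaRect(T[:,:2].astype(np.float32));print('rack top z',zt,rect)
    # orange pixels
    im=d['img'][y0:y1,x0:x1];hsv=cv2.cvtColor(im,cv2.COLOR_RGB2HSV)
    m=((hsv[...,0]<20)&(hsv[...,1]>110)).astype(np.uint8)
    k,l,st,ce=cv2.connectedComponentsWithStats(m)
    for i in range(1,k):
        if st[i,4]>12: print('  orange',ce[i].round(1)+[x0,y0],st[i,4],np.median(W[y0:y1,x0:x1][l==i],0).round(1))
    # hole mouths: rectify the top plane to a metric picture
    c=np.array(rect[0]);g=1.0;S=300
    Kp=[[c[0]-S/2,c[1]-S/2,zt],[c[0]+S/2,c[1]-S/2,zt],[c[0]+S/2,c[1]+S/2,zt],[c[0]-S/2,c[1]+S/2,zt]]
    M=cv2.getPerspectiveTransform(project(d,Kp).astype(np.float32),np.float32([[0,0],[2*S,0],[2*S,2*S],[0,2*S]]))
    cv2.imwrite('rect_%s.png'%n,cv2.warpPerspective(d['img'],M,(2*S,2*S))[...,::-1]); print('  rect origin',Kp[0])
cv2.imwrite('pics/rect.png',cv2.resize(np.hstack([cv2.imread('rect_scene.png'),cv2.imread('rect_side.png')]),(800,400)))
E
python3 m.py
```

```text
scene cam [ 817. -410.  913.]
floor z 0.30572584386429685
eye n 267 zmax [ 89.7  95.5  96.9 912.9]
 top mean [549.4 106.7 165.2] 70
  head 55 [523.4 157.8] 0.72
  tube 43 [523.5 157.9] 0.75
rack top z 78.23281714632797 ((590.282470703125, -230.12353515625), (236.4545440673828, 65.84497833251953), 79.82213592529297)
  orange [268.5 279.9] 90 [ 603.5 -141.7   56.1]
  orange [255.3 293.2] 74 [ 594.7 -185.    52.1]
  orange [241.1 306.1] 77 [ 587.4 -229.8   60.3]
  orange [227. 321.] 49 [ 578.6 -272.9   51.3]
  orange [211.7 335.2] 42 [ 570.9 -316.6   56. ]
  rect origin [np.float64(440.282470703125), np.float64(-380.12353515625), np.float64(78.23281714632797)]
side cam [ 410. -783.  767.]
floor z 1.6266233838082405
eye n 420 zmax [ 78.6  95.   96.5 767. ]
 top mean [512.9  67.3 156.7] 98
  head 109 [523.9 156.6] 1.05
  tube 86 [523.9 156. ] 1.11
rack top z 79.18059915345927 ((589.975341796875, -231.6830596923828), (240.595458984375, 64.1805419921875), 79.61572265625)
  orange [328.5 266.1] 26 [ 607.8 -135.6   57. ]
  orange [330.7 302.1] 38 [ 591.7 -226.    61.6]
  rect origin [np.float64(439.975341796875), np.float64(-381.6830596923828), np.float64(79.18059915345927)]
```

View pics/rect.png

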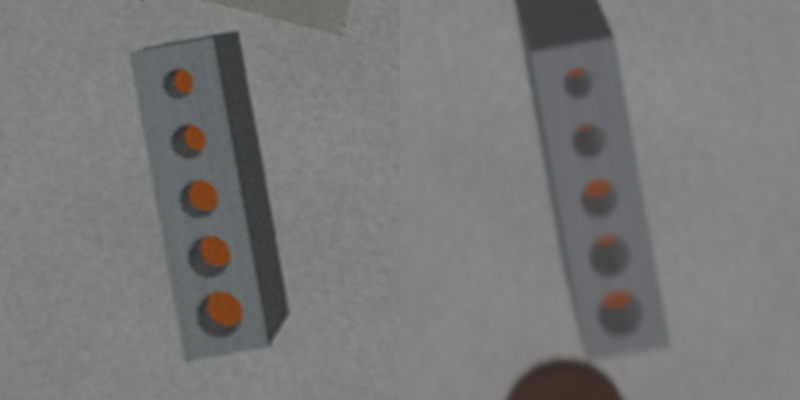

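The metric views show five holes; the fourth is at (209,256) in each half, which gives about (597.2, -189), with the rack top at about z 79. The eyepiece axis is at about (523.7, 157) and its top at about 95. Next I'll work out the tool axes and the approach.

Run:
```python
from h import *
o=ctrl.get_obs();R=cv2.Rodrigues(np.array(o['orientation']))[0];print('tool axes cols',R.round(3).tolist())
p=np.array(o['ee_pos']);print(p, 'to above eye (z 150), cm:',(R.T@(np.array([523.7,157,150])-p)/10).round(2))
for n,b in(('scene',(318,125,400,190)),('side',(245,112,332,165))):
    d=dict(np.load(n+'.npz'));W=pts(d)[b[1]:b[3],b[0]:b[2]].reshape(-1,3);q=W[(W[:,2]>65)&(W[:,2]<105)].astype(np.float32)
    _,l,c=cv2.kmeans(q,2,None,(3,50,.1),5,0);print(n,c.round())
```

```text
tool axes cols [[-0.0, 0.298, 0.955], [-0.001, 0.955, -0.298], [-1.0, -0.001, -0.0]]
[186.20638613 596.12302221 230.01054752] to above eye (z 150), cm: [  8.04 -31.84  45.31]
scene [[557. 324.  87.]
 [656. 335.  88.]]
side [[549. 301.  86.]
 [652. 331.  85.]]
```

Call:
apply_moves:
  increments:
    - {"gripper":100,"delta_pos":[0,-2.1,3.0],"dr":[0,0,0]}
    - {"gripper":100,"delta_pos":[0,-2.1,3.0],"dr":[0,0,0]}
    - {"gripper":100,"delta_pos":[0,-2.1,3.0],"dr":[0,0,0]}
    - {"gripper":100,"delta_pos":[0,-2.1,3.0],"dr":[0,0,0]}
    - {"gripper":100,"delta_pos":[0,-2.1,3.0],"dr":[0,0,0]}

```text
t: 0.52
ee_pos: [298.7, 450.0, 230.4]
orientation: [0.237, 1.558, -0.238]
ft_force: [0.1, 0.2, -0.3]
width: 87.8
```

Call:
apply_moves:
  increments:
    - {"gripper":100,"delta_pos":[0,-2.1,3.0],"dr":[0,0,0]}
    - {"gripper":100,"delta_pos":[0,-2.1,3.0],"dr":[0,0,0]}
    - {"gripper":100,"delta_pos":[0,-2.1,3.0],"dr":[0,0,0]}
    - {"gripper":100,"delta_pos":[0,-2.1,3.0],"dr":[0,0,0]}
    - {"gripper":100,"delta_pos":[0,-2.1,3.0],"dr":[0,0,0]}

```text
t: 0.93
ee_pos: [410.7, 305.0, 230.5]
orientation: [0.237, 1.558, -0.238]
ft_force: [1.0, -0.2, 1.2]
width: 88.1
```

Call:
apply_moves:
  increments:
    - {"gripper":100,"delta_pos":[0,-2.1,3.0],"dr":[0,0,0]}
    - {"gripper":100,"delta_pos":[0,-2.1,3.0],"dr":[0,0,0]}
    - {"gripper":100,"delta_pos":[0,-2.1,3.0],"dr":[0,0,0]}
    - {"gripper":100,"delta_pos":[0,-2.1,3.0],"dr":[0,0,0]}
    - {"gripper":100,"delta_pos":[0,0,0],"dr":[0,0,0]}

```text
t: 1.35
ee_pos: [502.7, 186.6, 230.7]
orientation: [0.24, 1.556, -0.241]
ft_force: [-0.1, -0.5, -0.3]
width: 87.8
```

```bash
cat >> h.py <<'E'
def to(x,y,z):
    o=ctrl.get_obs();R=cv2.Rodrigues(np.array(o['orientation']))[0];p=np.array(o['ee_pos'])
    print('t %.2f'%o['t'],p.round(1),'F',np.round(o['ft_force'],1),'M',np.round(o['moment'],2),'w %.1f'%o['width'],'tooly',R[:,1].round(3),'down',R[:,0].round(4))
    print(' delta cm',(R.T@(np.array([x,y,z])-p)/10).round(2))
def fish(d,P):
    R=cv2.Rodrigues(d['rvec'])[0];c=np.atleast_2d(P)@R.T+d['tvec'].ravel();K=d['mtx']
    a=np.arctan2(np.hypot(c[:,0],c[:,1]),c[:,2]);r=np.hypot(c[:,0],c[:,1])
    return np.c_[K[0,2]+K[0,0]*a*c[:,0]/r,K[1,2]+K[1,1]*a*c[:,1]/r]
E
python3 - <<'E'
from h import *
to(523.7,157,69)
d=grab('wrist');im=d['img'][...,::-1].copy()
for P in([523.7,157,94],[597.2,-189,80]): print(fish(d,P))
for u in fish(d,[[523.7+19*np.cos(a),157+19*np.sin(a),94] for a in np.linspace(0,6.28,40)]): cv2.circle(im,tuple(int(round(x)) for x in u),1,(255,255,0),-1)
cv2.imwrite('pics/w1.png',im)
E
```

```text
t 1.35 [502.7 186.6 230.7] F [-0.1 -0.5 -0.3] M [-0.02 -0.01 -0.  ] w 87.8 tooly [ 0.302  0.953 -0.001] down [ 0.0016 -0.001  -1.    ]
 delta cm [16.17 -2.18  2.87]
[[252.61633778 230.49168893]]
[[ 48.29990108 336.23033545]]
```

View pics/w1.png

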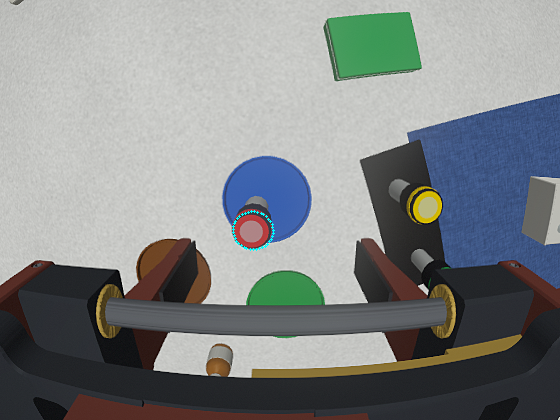

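The projected ring sits on the red head at (252,230), so the wrist camera agrees with the fixed ones. Next: move over it and down.

Call:
apply_moves:
  increments:
    - {"gripper":100,"delta_pos":[0,-1.1,1.4],"dr":[0,0,0]}
    - {"gripper":100,"delta_pos":[1,-1.1,1.5],"dr":[0,0,0]}
    - {"gripper":100,"delta_pos":[3,0,0],"dr":[0,0,0]}
    - {"gripper":100,"delta_pos":[3,0,0],"dr":[0,0,0]}
    - {"gripper":100,"delta_pos":[2,0,0],"dr":[0,0,0]}

```text
t: 1.82
ee_pos: [519.0, 161.5, 138.5]
orientation: [0.237, 1.56, -0.238]
ft_force: [-1.4, -1.1, -0.5]
width: 87.9
```

```bash
python3 -c "
from h import *
to(523.7,157,69)"
```

```text
t 1.82 [519.  161.5 138.5] F [-1.4 -1.1 -0.5] M [ 0.04  0.1  -0.03] w 87.9 tooly [ 0.298  0.955 -0.001] down [-2.4e-03 -4.0e-04 -1.0e+00]
 delta cm [ 6.95 -0.28  0.6 ]
```

Call:
apply_moves:
  increments:
    - {"gripper":100,"delta_pos":[1,-0.28,0.6],"dr":[0,0,0]}
    - {"gripper":100,"delta_pos":[2,0,0],"dr":[0,0,0]}
    - {"gripper":100,"delta_pos":[2,0,0],"dr":[0,0,0]}
    - {"gripper":100,"delta_pos":[1.9,0,0],"dr":[0,0,0]}
    - {"gripper":100,"delta_pos":[0,0,0],"dr":[0,0,0]}

```text
t: 2.23
ee_pos: [523.6, 156.6, 69.1]
orientation: [0.236, 1.562, -0.239]
ft_force: [-0.7, 0.6, 0.9]
width: 87.9
```

```bash
python3 -c "
from h import *
to(523.7,157,69)"
```

```text
t 2.23 [523.6 156.6  69.1] F [-0.7  0.6  0.9] M [-0.    0.02 -0.03] w 87.9 tooly [ 0.297  0.955 -0.003] down [-0.0048 -0.0012 -1.    ]
 delta cm [ 0.01  0.04 -0.  ]
```

Call:
apply_moves:
  increments:
    - {"gripper":0,"delta_pos":[0,0,0],"dr":[0,0,0]}
    - {"gripper":0,"delta_pos":[0,0,0],"dr":[0,0,0]}
    - {"gripper":0,"delta_pos":[0,0,0],"dr":[0,0,0]}
    - {"gripper":0,"delta_pos":[0,0,0],"dr":[0,0,0]}
    - {"gripper":0,"delta_pos":[0,0,0],"dr":[0,0,0]}

```text
t: 2.65
ee_pos: [526.2, 156.8, 72.7]
orientation: [0.238, 1.556, -0.237]
ft_force: [-0.1, 0.3, 0.0]
width: 58.4
```

Call:
apply_moves:
  increments:
    - {"gripper":0,"delta_pos":[0,0,0],"dr":[0,0,0]}
    - {"gripper":0,"delta_pos":[0,0,0],"dr":[0,0,0]}
    - {"gripper":0,"delta_pos":[-0.5,0,0],"dr":[0,0,0]}
    - {"gripper":0,"delta_pos":[-1,0,0],"dr":[0,0,0]}
    - {"gripper":0,"delta_pos":[-2,0,0],"dr":[0,0,0]}

```text
t: 3.07
ee_pos: [524.1, 156.2, 105.9]
orientation: [0.237, 1.561, -0.239]
ft_force: [0.0, -0.4, -0.6]
width: 37.6
```

Call:
apply_moves:
  increments:
    - {"gripper":0,"delta_pos":[-3,0,0],"dr":[0,0,0]}
    - {"gripper":0,"delta_pos":[-3,0,0],"dr":[0,0,0]}
    - {"gripper":0,"delta_pos":[-2.5,0,0],"dr":[0,0,0]}
    - {"gripper":0,"delta_pos":[0,0,0],"dr":[0,0,0]}
    - {"gripper":0,"delta_pos":[0,0,0],"dr":[0,0,0]}

```text
t: 3.48
ee_pos: [526.5, 156.8, 193.7]
orientation: [0.239, 1.554, -0.236]
ft_force: [0.4, -0.0, -1.9]
width: 37.5
```

```bash
python3 -c "
from h import *
to(597.2,-189,189)"
```

```text
t 3.48 [526.5 156.8 193.7] F [ 0.4 -0.  -1.9] M [-0.01 -0.01 -0.02] w 37.5 tooly [0.298 0.954 0.002] down [ 0.0037  0.001  -1.    ]
 delta cm [  0.46 -30.9   17.06]
```

Call:
apply_moves:
  increments:
    - {"gripper":0,"delta_pos":[0,-1.5,0.8],"dr":[0,0,0]}
    - {"gripper":0,"delta_pos":[0,-3,1.65],"dr":[0,0,0]}
    - {"gripper":0,"delta_pos":[0,-3,1.65],"dr":[0,0,0]}
    - {"gripper":0,"delta_pos":[0,-3,1.65],"dr":[0,0,0]}
    - {"gripper":0,"delta_pos":[0,-3,1.65],"dr":[0,0,0]}

```text
t: 3.9
ee_pos: [554.9, 4.3, 190.2]
orientation: [0.237, 1.561, -0.238]
ft_force: [-0.3, -0.3, -0.7]
width: 37.3
```

Call:
apply_moves:
  increments:
    - {"gripper":0,"delta_pos":[0,-3,1.65],"dr":[0,0,0]}
    - {"gripper":0,"delta_pos":[0,-3,1.65],"dr":[0,0,0]}
    - {"gripper":0,"delta_pos":[0,-3,1.65],"dr":[0,0,0]}
    - {"gripper":0,"delta_pos":[0,-3,1.65],"dr":[0,0,0]}
    - {"gripper":0,"delta_pos":[0,-2,1.1],"dr":[0,0,0]}

```text
t: 4.32
ee_pos: [587.0, -153.6, 190.0]
orientation: [0.239, 1.56, -0.239]
ft_force: [-0.2, 0.6, -0.4]
width: 37.6
```

Call:
apply_moves:
  increments:
    - {"gripper":0,"delta_pos":[0,-1.5,0.8],"dr":[0,0,0]}
    - {"gripper":0,"delta_pos":[0,-0.9,0.8],"dr":[0,0,0]}
    - {"gripper":0,"delta_pos":[0,0,0],"dr":[0,0,0]}
    - {"gripper":0,"delta_pos":[0,0,0],"dr":[0,0,0]}
    - {"gripper":0,"delta_pos":[0,0,0],"dr":[0,0,0]}

```text
t: 4.73
ee_pos: [595.4, -177.3, 191.2]
orientation: [0.237, 1.559, -0.237]
ft_force: [-0.5, -0.4, -1.1]
width: 37.6
```

```bash
python3 -c "
from h import *
to(597.2,-189,189)"
```

```text
t 4.73 [ 595.4 -177.3  191.2] F [-0.5 -0.4 -1.1] M [0.01 0.02 0.01] w 37.6 tooly [0.297 0.955 0.   ] down [-1.1e-03  7.0e-04 -1.0e+00]
 delta cm [ 0.22 -1.07  0.52]
```

Call:
apply_moves:
  increments:
    - {"gripper":0,"delta_pos":[0,-1.07,0.52],"dr":[0,0,0]}
    - {"gripper":0,"delta_pos":[1.5,0,0],"dr":[0,0,0]}
    - {"gripper":0,"delta_pos":[1.5,0,0],"dr":[0,0,0]}
    - {"gripper":0,"delta_pos":[0,0,0],"dr":[0,0,0]}
    - {"gripper":0,"delta_pos":[0,0,0],"dr":[0,0,0]}

```text
t: 5.15
ee_pos: [597.1, -189.9, 161.2]
orientation: [0.237, 1.559, -0.237]
ft_force: [-0.3, -0.6, 0.6]
width: 37.6
```

Call:
apply_moves:
  increments:
    - {"gripper":0,"delta_pos":[0,0,0],"dr":[0,0,0]}
    - {"gripper":0,"delta_pos":[0,0,0],"dr":[0,0,0]}
    - {"gripper":0,"delta_pos":[0,0,0],"dr":[0,0,0]}
    - {"gripper":0,"delta_pos":[0,0,0],"dr":[0,0,0]}
    - {"gripper":0,"delta_pos":[0,0,0],"dr":[0,0,0]}

```text
t: 5.57
ee_pos: [597.8, -190.4, 162.1]
orientation: [0.237, 1.557, -0.238]
ft_force: [-0.5, -0.2, -1.3]
width: 37.5
```

Run:
```python
from h import *
from m import project
to(597.2,-189,150)
ims=[]
for n in('scene','side'):
    d=grab(n);W=pts(d);c=project(d,[597.2,-189,100])[0].astype(int);print(n,c)
    ims.append(cv2.resize(d['img'][c[1]-50:c[1]+50,c[0]-50:c[0]+50,::-1],(400,400),interpolation=3))
    b=W[c[1]-60:c[1]+50,c[0]-50:c[0]+50].reshape(-1,3);b=b[np.hypot(b[:,0]-597,b[:,1]+189)<28]
    for lo in range(84,150,8):
        q=b[(b[:,2]>lo)&(b[:,2]<lo+8)]
        if len(q): print('  z',lo,len(q),q.mean(0).round(1),(q.max(0)-q.min(0)).round(0))
cv2.imwrite('pics/h1.png',np.hstack(ims))
```

```text
scene cam [ 817. -410.  913.]
floor z 0.30572584386429685
eye n 267 zmax [ 89.7  95.5  96.9 912.9]
 top mean [549.4 106.7 165.2] 70
  head 55 [523.4 157.8] 0.72
  tube 43 [523.5 157.9] 0.75
rack top z 78.23281714632797 ((590.282470703125, -230.12353515625), (236.4545440673828, 65.84497833251953), 79.82213592529297)
  orange [268.5 279.9] 90 [ 603.5 -141.7   56.1]
  orange [255.3 293.2] 74 [ 594.7 -185.    52.1]
  orange [241.1 306.1] 77 [ 587.4 -229.8   60.3]
  orange [227. 321.] 49 [ 578.6 -272.9   51.3]
  orange [211.7 335.2] 42 [ 570.9 -316.6   56. ]
  rect origin [np.float64(440.282470703125), np.float64(-380.12353515625), np.float64(78.23281714632797)]
side cam [ 410. -783.  767.]
floor z 1.6266233838082405
eye n 420 zmax [ 78.6  95.   96.5 767. ]
 top mean [512.9  67.3 156.7] 98
  head 109 [523.9 156.6] 1.05
  tube 86 [523.9 156. ] 1.11
rack top z 79.18059915345927 ((589.975341796875, -231.6830596923828), (240.595458984375, 64.1805419921875), 79.61572265625)
  orange [328.5 266.1] 26 [ 607.8 -135.6   57. ]
  orange [330.7 302.1] 38 [ 591.7 -226.    61.6]
  rect origin [np.float
[... 389 characters left out ...]
12.9] [19. 16.  5.]
  z 116 15 [ 605.8 -197.4  119. ] [15. 17.  7.]
  z 124 15 [ 606.1 -197.3  127. ] [14. 17.  6.]
  z 132 4 [ 606.  -198.2  132.9] [11. 10.  1.]
  z 140 7 [ 610.4 -197.4  145.2] [11. 18.  3.]
  z 148 21 [ 609.6 -198.2  152.8] [17. 44.  7.]
side [330 271]
  z 84 3 [ 594.8 -201.    89.9] [13.  4.  3.]
  z 92 45 [ 593.7 -201.4   96.3] [26. 14.  8.]
  z 100 52 [ 593.6 -200.9  104. ] [26. 18.  8.]
  z 108 51 [ 592.2 -199.8  112.1] [27. 20.  8.]
  z 116 53 [ 593.7 -201.3  120. ] [27. 12.  8.]
  z 124 52 [ 593.9 -201.   127.8] [26. 17.  8.]
  z 132 49 [ 592.3 -200.6  135.8] [28. 16.  8.]
  z 140 6 [ 593.9 -200.4  144.5] [33. 16.  7.]
  z 148 31 [ 592.  -199.9  152.4] [35. 29.  8.]
```

View pics/h1.png

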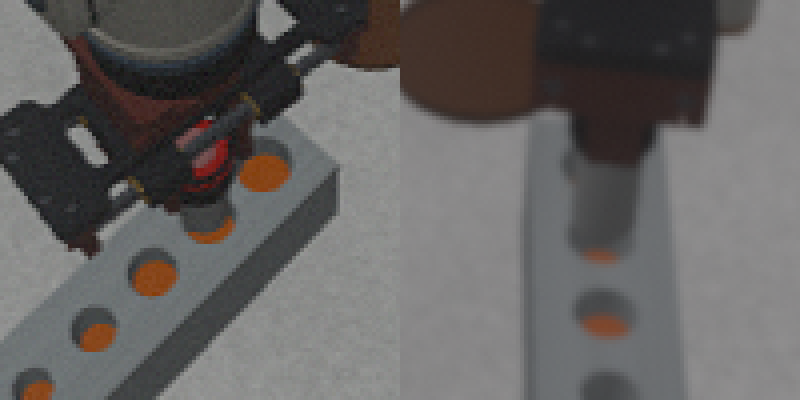

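The tube hangs over hole3 in both views (left about (205,215), right about (600,220)). I'll fit the tube and hole3 precisely in the same frames.

```bash
sed -n '/^def project/p' m.py >> h.py
python3 - <<'E'
from h import *
from scipy.optimize import least_squares
for n in('scene','side'):
    d=dict(np.load(n+'.npz'));W=pts(d);cam=-cv2.Rodrigues(d['rvec'])[0].T@d['tvec'].ravel()
    b=W.reshape(-1,3);b=b[np.hypot(b[:,0]-597,b[:,1]+189)<18];b=b[(b[:,2]>96)&(b[:,2]<134)]
    f=least_squares(lambda c:np.hypot(b[:,0]-c[0]-c[2]*(b[:,2]-115),b[:,1]-c[1]-c[3]*(b[:,2]-115))-14.5,[597,-189,0,0],loss='soft_l1')
    print(n,'tube at z115',f.x.round(3),np.abs(f.fun).mean().round(2))
# holes: dark+orange blobs in old rectified images (0.5 mm/px) fitted with the 44 mm row model
for n,o in(('scene',(440.28,-380.12)),('side',(439.98,-381.68))):
    im=cv2.imread('rect_%s.png'%n);g=cv2.GaussianBlur(im,(0,0),2)
    best=None
    gr=g.min(2).astype(float) # blue low in orange, all low in shadow
    def score(v):
        s=0
        for i in range(5):
            cx=(v[0]-o[0]+44*(i-2)*np.cos(v[2]))*2;cy=(v[1]-o[1]+44*(i-2)*np.sin(v[2]))*2;r=(21.6+3*i)
            a=np.linspace(0,2*np.pi,72,endpoint=False)
            def smp(rr): return cv2.remap(gr.astype(np.float32),(cx+rr*np.cos(a)).astype(np.float32)[None],(cy+rr*np.sin(a)).astype(np.float32)[None],1)[0]
            s+=np.mean(np.minimum(smp(r+2)-smp(r-2),25))
        return -s
    from scipy.optimize import minimize
    best=min((minimize(score,[590+dx,-231+dy,1.39],method='Nelder-Mead',options=dict(initial_simplex=[[590+dx,-231+dy,1.39],[593+dx,-231+dy,1.39],[590+dx,-228+dy,1.39],[590+dx,-231+dy,1.42]])) for dx in(-2,0,2) for dy in(-2,0,2)),key=lambda r:r.fun)
    v=best.x;print(n,'rack',v.round(3),best.fun.round(1),'hole3',(v[:2]+44*np.array([np.cos(v[2]),np.sin(v[2])])).round(1))
E
```

```text
scene tube at z115 [ 5.96614e+02 -1.88521e+02  4.00000e-03  3.00000e-03] 0.33
side tube at z115 [ 5.96871e+02 -1.89859e+02  9.00000e-03  1.20000e-02] 0.68
scene rack [ 588.88  -230.744    1.392] -107.0 hole3 [ 596.7 -187.4]
side rack [ 589.168 -232.826    1.39 ] -57.4 hole3 [ 597.1 -189.5]
```

Tube and hole3 agree within about 0.6 mm in both views, against about 2.8 mm of capture from the taper. Lowering.

Call:
apply_moves:
  increments:
    - {"gripper":0,"delta_pos":[0.4,0,0],"dr":[0,0,0]}
    - {"gripper":0,"delta_pos":[0.4,0,0],"dr":[0,0,0]}
    - {"gripper":0,"delta_pos":[0.4,0,0],"dr":[0,0,0]}
    - {"gripper":0,"delta_pos":[0.4,0,0],"dr":[0,0,0]}
    - {"gripper":0,"delta_pos":[0,0,0],"dr":[0,0,0]}

```text
t: 6.08
ee_pos: [597.7, -189.7, 144.7]
orientation: [0.239, 1.558, -0.237]
ft_force: [3.7, 3.8, -3.1]
width: 37.3
```

Call:
apply_moves:
  increments:
    - {"gripper":0,"delta_pos":[0.2,0,0],"dr":[0,0,0]}
    - {"gripper":0,"delta_pos":[0.2,0,0],"dr":[0,0,0]}
    - {"gripper":0,"delta_pos":[0.2,0,0],"dr":[0,0,0]}
    - {"gripper":0,"delta_pos":[0.2,0,0],"dr":[0,0,0]}
    - {"gripper":0,"delta_pos":[0,0,0],"dr":[0,0,0]}

```text
t: 6.5
ee_pos: [598.1, -189.8, 137.7]
orientation: [0.238, 1.557, -0.237]
ft_force: [2.3, 4.6, -1.0]
width: 37.4
```

```bash
python3 -c "
from h import *
to(597.5,-190,124)"
```

```text
t 6.50 [ 598.1 -189.8  137.7] F [ 2.3  4.6 -1. ] M [ 1.13 -0.68  0.03] w 37.4 tooly [0.298 0.954 0.001] down [ 9.e-04  8.e-04 -1.e+00]
 delta cm [ 1.37 -0.04 -0.05]
```

It's in the bore, with a light wall force towards +x/+y. I'll shift a little that way and keep lowering.

Call:
apply_moves:
  increments:
    - {"gripper":0,"delta_pos":[0,0.06,0.02],"dr":[0,0,0]}
    - {"gripper":0,"delta_pos":[0.2,0,0],"dr":[0,0,0]}
    - {"gripper":0,"delta_pos":[0.2,0,0],"dr":[0,0,0]}
    - {"gripper":0,"delta_pos":[0.2,0,0],"dr":[0,0,0]}
    - {"gripper":0,"delta_pos":[0,0,0],"dr":[0,0,0]}

```text
t: 6.92
ee_pos: [598.1, -189.6, 131.3]
orientation: [0.238, 1.558, -0.237]
ft_force: [2.7, 4.3, -0.6]
width: 37.5
```

Call:
apply_moves:
  increments:
    - {"gripper":0,"delta_pos":[0.2,0,0],"dr":[0,0,0]}
    - {"gripper":0,"delta_pos":[0.2,0,0],"dr":[0,0,0]}
    - {"gripper":0,"delta_pos":[0.2,0,0],"dr":[0,0,0]}
    - {"gripper":0,"delta_pos":[0,0,0],"dr":[0,0,0]}
    - {"gripper":0,"delta_pos":[0,0,0],"dr":[0,0,0]}

```text
t: 7.33
ee_pos: [598.1, -189.7, 125.4]
orientation: [0.238, 1.557, -0.237]
ft_force: [3.3, 5.0, 0.1]
width: 37.6
```

Call:
apply_moves:
  increments:
    - {"gripper":0,"delta_pos":[0.15,0,0],"dr":[0,0,0]}
    - {"gripper":0,"delta_pos":[0.15,0,0],"dr":[0,0,0]}
    - {"gripper":0,"delta_pos":[0.1,0,0],"dr":[0,0,0]}
    - {"gripper":0,"delta_pos":[0,0,0],"dr":[0,0,0]}
    - {"gripper":0,"delta_pos":[0,0,0],"dr":[0,0,0]}

```text
t: 7.75
ee_pos: [598.4, -189.8, 122.1]
orientation: [0.238, 1.557, -0.238]
ft_force: [2.2, 4.5, 5.3]
width: 37.6
```

```bash
python3 -c "
from h import *
to(597.5,-190,124)"
```

```text
t 7.75 [ 598.4 -189.8  122.1] F [2.2 4.5 5.3] M [ 1.13 -0.4  -0.02] w 37.6 tooly [0.298 0.954 0.   ] down [ 1.e-03  1.e-04 -1.e+00]
 delta cm [-0.19 -0.05 -0.08]
```

Cushion contact at TCP z of about 122.5 (5.3 N). I'll ease sideways again and slide the cushion down.

Call:
apply_moves:
  increments:
    - {"gripper":0,"delta_pos":[0.1,0.08,0.04],"dr":[0,0,0]}
    - {"gripper":0,"delta_pos":[0.15,0,0],"dr":[0,0,0]}
    - {"gripper":0,"delta_pos":[0.15,0,0],"dr":[0,0,0]}
    - {"gripper":0,"delta_pos":[0.1,0,0],"dr":[0,0,0]}
    - {"gripper":0,"delta_pos":[0,0,0],"dr":[0,0,0]}

```text
t: 8.17
ee_pos: [598.6, -189.6, 116.8]
orientation: [0.237, 1.558, -0.238]
ft_force: [0.4, 2.4, 3.3]
width: 37.8
```

Call:
apply_moves:
  increments:
    - {"gripper":0,"delta_pos":[0.1,0,0],"dr":[0,0,0]}
    - {"gripper":0,"delta_pos":[0.1,0,0],"dr":[0,0,0]}
    - {"gripper":0,"delta_pos":[0.1,0,0],"dr":[0,0,0]}
    - {"gripper":0,"delta_pos":[0.1,0,0],"dr":[0,0,0]}
    - {"gripper":0,"delta_pos":[0.1,0,0],"dr":[0,0,0]}

```text
t: 8.58
ee_pos: [598.6, -189.7, 112.0]
orientation: [0.237, 1.557, -0.238]
ft_force: [1.4, 1.7, 5.4]
width: 37.6
```

```bash
python3 -c "
from h import *
to(597.5,-190,101)"
```

```text
t 8.58 [ 598.6 -189.7  112. ] F [1.4 1.7 5.4] M [ 0.53 -0.04 -0.02] w 37.6 tooly [ 0.298  0.955 -0.001] down [ 2.e-04 -6.e-04 -1.e+00]
 delta cm [ 1.1  -0.07 -0.1 ]
```

Call:
apply_moves:
  increments:
    - {"gripper":0,"delta_pos":[0.1,0,0],"dr":[0,0,0]}
    - {"gripper":0,"delta_pos":[0.1,0,0],"dr":[0,0,0]}
    - {"gripper":0,"delta_pos":[0.1,0,0],"dr":[0,0,0]}
    - {"gripper":0,"delta_pos":[0.1,0,0],"dr":[0,0,0]}
    - {"gripper":0,"delta_pos":[0,0,0],"dr":[0,0,0]}

```text
t: 9.0
ee_pos: [598.5, -189.6, 107.8]
orientation: [0.237, 1.558, -0.238]
ft_force: [0.4, 2.5, 4.3]
width: 37.7
```

Call:
apply_moves:
  increments:
    - {"gripper":0,"delta_pos":[0.06,0,0],"dr":[0,0,0]}
    - {"gripper":0,"delta_pos":[0.06,0,0],"dr":[0,0,0]}
    - {"gripper":0,"delta_pos":[0.06,0,0],"dr":[0,0,0]}
    - {"gripper":0,"delta_pos":[0.06,0,0],"dr":[0,0,0]}
    - {"gripper":0,"delta_pos":[0,0,0],"dr":[0,0,0]}

```text
t: 9.42
ee_pos: [598.6, -189.6, 105.4]
orientation: [0.237, 1.558, -0.238]
ft_force: [-0.2, 1.9, 4.1]
width: 37.3
```

Call:
apply_moves:
  increments:
    - {"gripper":0,"delta_pos":[0.04,0,0],"dr":[0,0,0]}
    - {"gripper":0,"delta_pos":[0.04,0,0],"dr":[0,0,0]}
    - {"gripper":0,"delta_pos":[0.04,0,0],"dr":[0,0,0]}
    - {"gripper":0,"delta_pos":[0,0,0],"dr":[0,0,0]}
    - {"gripper":0,"delta_pos":[0,0,0],"dr":[0,0,0]}

```text
t: 9.83
ee_pos: [598.6, -189.6, 104.3]
orientation: [0.237, 1.558, -0.238]
ft_force: [0.4, 1.6, 4.9]
width: 37.1
```

Call:
apply_moves:
  increments:
    - {"gripper":0,"delta_pos":[0.03,0,0],"dr":[0,0,0]}
    - {"gripper":0,"delta_pos":[0.03,0,0],"dr":[0,0,0]}
    - {"gripper":0,"delta_pos":[0.03,0,0],"dr":[0,0,0]}
    - {"gripper":0,"delta_pos":[0,0,0],"dr":[0,0,0]}
    - {"gripper":0,"delta_pos":[0,0,0],"dr":[0,0,0]}

```text
t: 10.25
ee_pos: [598.8, -189.7, 104.0]
orientation: [0.237, 1.557, -0.238]
ft_force: [0.1, 1.7, 8.4]
width: 37.7
```

Call:
apply_moves:
  increments:
    - {"gripper":0,"delta_pos":[0.03,0,0],"dr":[0,0,0]}
    - {"gripper":0,"delta_pos":[0.03,0,0],"dr":[0,0,0]}
    - {"gripper":0,"delta_pos":[0.02,0,0],"dr":[0,0,0]}
    - {"gripper":0,"delta_pos":[0,0,0],"dr":[0,0,0]}
    - {"gripper":0,"delta_pos":[0,0,0],"dr":[0,0,0]}

```text
t: 10.67
ee_pos: [599.0, -189.7, 103.7]
orientation: [0.237, 1.557, -0.238]
ft_force: [-1.6, 2.1, 13.4]
width: 37.7
```

The stop is felt at TCP z of about 104.1. Pressing up to about 20 N.

Call:
apply_moves:
  increments:
    - {"gripper":0,"delta_pos":[0.03,0,0],"dr":[0,0,0]}
    - {"gripper":0,"delta_pos":[0.03,0,0],"dr":[0,0,0]}
    - {"gripper":0,"delta_pos":[0.02,0,0],"dr":[0,0,0]}
    - {"gripper":0,"delta_pos":[0,0,0],"dr":[0,0,0]}
    - {"gripper":0,"delta_pos":[0,0,0],"dr":[0,0,0]}

```text
t: 11.08
ee_pos: [599.2, -189.8, 103.4]
orientation: [0.237, 1.556, -0.238]
ft_force: [-1.4, 2.4, 16.4]
width: 37.3
```

Call:
apply_moves:
  increments:
    - {"gripper":0,"delta_pos":[0.03,0,0],"dr":[0,0,0]}
    - {"gripper":0,"delta_pos":[0.03,0,0],"dr":[0,0,0]}
    - {"gripper":0,"delta_pos":[0,0,0],"dr":[0,0,0]}
    - {"gripper":0,"delta_pos":[0,0,0],"dr":[0,0,0]}
    - {"gripper":0,"delta_pos":[0,0,0],"dr":[0,0,0]}

```text
t: 11.5
ee_pos: [599.3, -190.0, 103.2]
orientation: [0.237, 1.556, -0.238]
ft_force: [-3.0, 2.0, 19.6]
width: 37.1
```

Call:
apply_moves:
  increments:
    - {"gripper":0,"delta_pos":[0,0,0],"dr":[0,0,0]}
    - {"gripper":0,"delta_pos":[0,0,0],"dr":[0,0,0]}
    - {"gripper":0,"delta_pos":[0,0,0],"dr":[0,0,0]}
    - {"gripper":0,"delta_pos":[0,0,0],"dr":[0,0,0]}
    - {"gripper":0,"delta_pos":[0,0,0],"dr":[0,0,0]}

```text
t: 11.92
ee_pos: [599.3, -190.0, 103.2]
orientation: [0.237, 1.556, -0.238]
ft_force: [-2.6, 2.5, 18.9]
width: 37.6
```

Call:
apply_moves:
  increments:
    - {"gripper":0,"delta_pos":[0,0,0],"dr":[0,0,0]}
    - {"gripper":0,"delta_pos":[0,0,0],"dr":[0,0,0]}
    - {"gripper":0,"delta_pos":[0,0,0],"dr":[0,0,0]}
    - {"gripper":0,"delta_pos":[0,0,0],"dr":[0,0,0]}
    - {"gripper":0,"delta_pos":[0,0,0],"dr":[0,0,0]}

```text
t: 12.33
ee_pos: [599.3, -189.9, 103.2]
orientation: [0.237, 1.556, -0.238]
ft_force: [-2.9, 1.2, 19.4]
width: 37.8
```

Call:
apply_moves:
  increments:
    - {"gripper":0,"delta_pos":[0,0,0],"dr":[0,0,0]}
    - {"gripper":0,"delta_pos":[0,0,0],"dr":[0,0,0]}
    - {"gripper":0,"delta_pos":[0,0,0],"dr":[0,0,0]}
    - {"gripper":0,"delta_pos":[0,0,0],"dr":[0,0,0]}
    - {"gripper":0,"delta_pos":[0,0,0],"dr":[0,0,0]}

```text
t: 12.75
ee_pos: [599.3, -190.0, 103.2]
orientation: [0.237, 1.556, -0.238]
ft_force: [-2.7, 1.0, 18.3]
width: 37.4
```

Call:
apply_moves:
  increments:
    - {"gripper":20,"delta_pos":[0,0,0],"dr":[0,0,0]}
    - {"gripper":60,"delta_pos":[0,0,0],"dr":[0,0,0]}
    - {"gripper":100,"delta_pos":[0,0,0],"dr":[0,0,0]}
    - {"gripper":100,"delta_pos":[0,0,0],"dr":[0,0,0]}
    - {"gripper":100,"delta_pos":[0,0,0],"dr":[0,0,0]}

```text
t: 13.17
ee_pos: [597.9, -189.3, 100.3]
orientation: [0.238, 1.559, -0.238]
ft_force: [-0.5, 0.5, -1.0]
width: 60.6
```

Call:
apply_moves:
  increments:
    - {"gripper":100,"delta_pos":[0,0,0],"dr":[0,0,0]}
    - {"gripper":100,"delta_pos":[-0.5,0,0],"dr":[0,0,0]}
    - {"gripper":100,"delta_pos":[-1,0,0],"dr":[0,0,0]}
    - {"gripper":100,"delta_pos":[-2,0,0],"dr":[0,0,0]}
    - {"gripper":100,"delta_pos":[-2,0,0],"dr":[0,0,0]}

```text
t: 13.58
ee_pos: [598.2, -189.1, 156.7]
orientation: [0.238, 1.559, -0.238]
ft_force: [0.4, -0.3, -1.1]
width: 87.5
```

Call:
apply_moves:
  increments:
    - {"gripper":100,"delta_pos":[-2,0,0],"dr":[0,0,0]}
    - {"gripper":100,"delta_pos":[-2,0,0],"dr":[0,0,0]}
    - {"gripper":100,"delta_pos":[0,2,-3],"dr":[0,0,0]}
    - {"gripper":100,"delta_pos":[0,2,-3],"dr":[0,0,0]}
    - {"gripper":100,"delta_pos":[0,2,-3],"dr":[0,0,0]}

```text
t: 14.0
ee_pos: [530.1, -104.6, 197.2]
orientation: [0.238, 1.556, -0.239]
ft_force: [-0.5, -0.3, 0.6]
width: 87.6
```

Call:
apply_moves:
  increments:
    - {"gripper":100,"delta_pos":[0,2,-3],"dr":[0,0,0]}
    - {"gripper":100,"delta_pos":[0,2,-2],"dr":[0,0,0]}
    - {"gripper":100,"delta_pos":[0,2,0],"dr":[0,0,0]}
    - {"gripper":100,"delta_pos":[0,0,0],"dr":[0,0,0]}
    - {"gripper":100,"delta_pos":[0,0,0],"dr":[0,0,0]}

```text
t: 14.42
ee_pos: [501.3, -32.4, 197.0]
orientation: [0.236, 1.556, -0.236]
ft_force: [0.3, -0.1, 0.4]
width: 88.1
```

Run:
```python
from h import *
from scipy.optimize import least_squares
to(597.2,-189,150)
ims=[]
for n in('scene','side'):
    d=grab(n);W=pts(d);c=project(d,[597.2,-189,100])[0].astype(int)
    ims.append(cv2.resize(d['img'][c[1]-60:c[1]+60,c[0]-60:c[0]+60,::-1],(400,400),interpolation=3))
    b=W.reshape(-1,3);b=b[np.hypot(b[:,0]-597,b[:,1]+189)<22]
    print(n,'top z',np.percentile(b[:,2],[80,90,97]).round(1))
    s=b[(b[:,2]>96)&(b[:,2]<122)]
    f=least_squares(lambda c:np.hypot(s[:,0]-c[0]-c[2]*(s[:,2]-110),s[:,1]-c[1]-c[3]*(s[:,2]-110))-19,[597,-189,0,0],loss='soft_l1')
    print(' head axis',f.x.round(3),np.abs(f.fun).mean().round(2),len(s))
cv2.imwrite('pics/f1.png',np.hstack(ims))
```

```text
t 14.42 [501.3 -32.4 197. ] F [ 0.3 -0.1  0.4] M [-0.02  0.    0.03] w 88.1 tooly [0.296 0.955 0.   ] down [ 1.6e-03 -4.0e-04 -1.0e+00]
 delta cm [  4.72 -12.12  13.79]
scene top z [122.  122.8 123.6]
 head axis [ 5.97464e+02 -1.87805e+02 -2.10000e-02 -4.90000e-02] 4.13 205
side top z [122.6 123.3 124.1]
 head axis [ 5.97846e+02 -1.89035e+02 -3.00000e-03 -1.50000e-02] 1.78 290
```

View pics/f1.png

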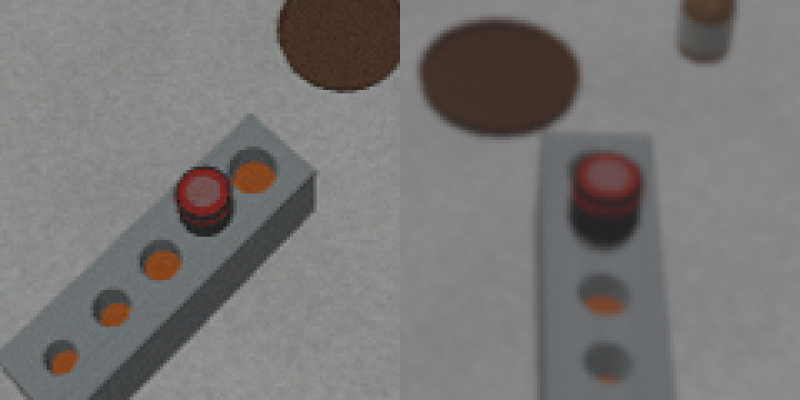

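The red eyepiece stands upright in hole3 (left (204,190), right (606,195)), its top at z of about 123.5, so its head is about 9.5 mm above the rack. The arm is clear, so I'm handing in.

```bash
python3 -c "
from h import *
print(ctrl.close_job())"
```

```text
the job is handed in; nothing more can be done
None
```

The red-band eyepiece (eyeC, 29 mm tube) from the blue dish is now in the rack's fourth hole (rack_hole3), and the job is handed in.

- **Pressing:** The cushion began to slide at about 5 N. The stop was felt at a TCP height of about 104 mm. I pressed up to 18–20 N and held it for about 1.25 s; the highest wrist reading was 19.6 N. I then opened the gripper and moved the arm clear, at 14.4 s on the robot's clock.
- **Final checks:** Both fixed cameras show the eyepiece upright in that hole. Its top is at about 123–124 mm, so the head stands about 9.5 mm above the rack, inside the 7–27 mm range. The wrist force was back to about zero.
- **Weak or missing checks:** The final fit of the head axis was poor, with a mean residual of 4.1 mm in the scene view and 1.8 mm in the side view, so I judged "upright" from the pictures. The arm's path kept clear of the other eyepieces, the bottle and the slide box, but I did not re-measure them.

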